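Clamp the glued robin with the coaxial drive

ROBOT

A 7-joint arm with a two-finger parallel gripper is mounted at the origin on the work surface. World frame = base frame: x ahead of the robot, y to its left, z up, the work surface at z = 0. Lengths are in m, angles in rad, forces in N, time in s.
With the tool pointing down it reaches from about 0.425 to 0.925 m from the base axis. Payload 6.8 kg.
Tool frame: the origin (TCP) lies at the centre of the arm's flange, where the gripper is bolted on; the fingertips stand 173 mm ahead of it and the grasp point (between the pads) lies 155 mm ahead of it (r.hold_point_z is the distance from the TCP to the grasp point, in m); z points along the fingers, x is the direction in which the jaws open and shut, and the axes are right-handed (so a half turn about z gives the same grasp; the last joint's range is limited). The gripper opens to 85 mm and grips with 20 to 120 N. Pads are 22 mm wide; open, the fingers measure 114 mm over their backs; the gripper's body (76 mm by 85 mm) begins 54 mm behind the grasp point. The pads swing forward as they close: fully open they stand 13 mm farther back than shut.
Start: joints at [-1.436, 0.477, 0.022, 1.555, -0.011, 1.109, -0.083], TCP at [0.162, 0.655, 0.405] pointing down, gripper open.
Joint ranges: [-2.96, 2.96], [-0.34, 2.1], [-1.41, 1.46], [0.24, 2.44], [-1.37, 4.51], [0.17, 1.92], [-2.96, 2.96]. Speed limits (rad/s): [2.39, 2.39, 3.14, 3.14, 3.14, 3.14, 3.14].

INTERFACE

Orientations are given as a rotation vector (axis times angle).
In Python, from bench import r gives the robot as it stands.
- The arm moves only by the tool apply_moves, never from a script. Its arguments are lists of equal length, an entry for each row: "dp": the shift along the tool's x, y, z scaled (see below), a list of three; "twist": the turn, a rotation vector about the tool's x, y, z scaled (see below), a list of three; "jaw": the closure in counts, from 0 (fully open) to 255 (shut). In form: {"dp": [[x, y, z], ...], "twist": [[rx, ry, rz], ...], "jaw": [jaw, ...]}. A call has 1 to 20 rows; each row shifts and turns the pose as measured when the row begins, along the tool's axes as they then stand; what a row does not reach is not made up. The controller multiplies each number of a shift by 12 cm and each number of a turn by 120 degrees. A row lasts 1/10 s, in which the tool goes at most 50 mm and 8.59 degrees, less where a joint would pass 70% of its speed; a pose out of reach is approached as far as the arm can. A call with a number of a shift or a turn outside -1 to 1 is refused whole. A call with a gripper value outside its range is refused whole. The fingers move at their own pace and stop on an object; "grip_force" is the grip in N (left out, the last holds). Time passes only in rows, so rows that do not move let the fingers close. It gives the time, the measured TCP pose, the force and the opening at its end, in the units of the state.
- r.get_obs(): the state, without advancing time (a new reading comes with each control period).
- r.grab_frame(name): name is "scene" or "side" or "wrist"; returns a dict with "color" (384x512x3 uint8, red, green, blue), "z_map" (384x512 float32, m along the optical axis (not along the pixel's ray), 0 where there is no reading), "intrinsics" (3x3 intrinsics, pixels), "R" (3x3) and "t" (3): a world point X has camera coordinates R X + t; the wrist camera has in their place "hand_eye" (4x4, takes a point from camera to tool coordinates, whose origin is the TCP and whose axes are the tool frame's). Camera axes: x right, y down, z forward; pixel columns grow to the right and rows downward; lengths in m; the calibration is good to about 2 mm. A picture is of the moment at which its call begins: read the wrist's pose just before it.
- r.hand_in(): hands the job in, once; it reports no verdict.
The state is a dict: "clock": time; "joints": joint angles; "qvel": joint speeds; "tau": joint torques, N m; "tcp_pos": TCP position; "orientation": TCP orientation; "contact_force": force on the tool from outside, world axes, zero at the start; "moment": the same for the moment, N m; "grip_width": finger opening in m.
Only numpy, scipy, OpenCV 4.12 (cv2) and the standard library are available. Lean on these libraries where they do the work, as an engineer would, in place of code of your own. Each camera call takes 0.05 s, during which the arm holds its last target.

TASK

The wooden robin's two-board plinth has just been glued and stands loose in the little repair clamp on the mantel shelf. Turn the wide outer knob clockwise until its sprung pad has pushed the plinth against the far jaw and you just feel it begin to press (more than 2.5 N, but never over 9 N with this knob), then turn the narrow inner knob on top of it clockwise to draw the far jaw in and squeeze the plinth to about 15 N, never over 23 N. Let go and leave the clamp holding it, without touching the robin and with the other ornaments where they are.

Things in the scene. Friction and masses are not known exactly. Their poses are not given: they have to be found in the camera images.
- clamp: Aluminium repair clamp fixed to the shelf, base 90 x 280 x 20 mm high. Origin: underside of the base, z up; y runs along it from the knobs to the far jaw. A 58 mm square gearbox (top 47 mm above the shelf) carries both knobs on a vertical axis at x = 0, y = -105 mm. The outer knob slides the near jaw to +y, 15 mm per rad; the inner knob slides the far jaw to -y, 5 mm per rad.
- pad: Black rubber pad of the near jaw, 44 x 7 x 22 mm (clamp x, y, z). Origin: centre of its front (+y) face, 33 mm above the shelf, at y = +3 mm of the clamp at the start. It sits on a spring of 3 N per mm (no preload, 10 mm stroke): once the plinth is against the far jaw each mm of either jaw's travel adds 3 N. Before that it pushes the sliding plinth with 0.5 to 2 N.
- robin: Wooden robin, loose, 100 mm tall, about 0.12 kg, on a plinth 60 x 50 x 26 mm. Origin: centre of the plinth's underside, on the clamp base 20 mm above the shelf, axes parallel to the clamp's. Its near face (y = -25 mm) starts 4 to 18 mm from the pad; behind its far face is the steel far jaw, after a gap of 1 to 29 mm; the jaws must close by 18 to 34 mm to meet the plinth on both sides. These differ each time and are not measured.
- coarse (a joint): Angle of the outer knob, rad: 0 at the start, grows clockwise seen from above (pad moves towards the robin), up to 3.6. Stays where it is left: friction torque 0.40 N m, to which the pad's load adds 0.015 N m per N.
- fine (a joint): Angle of the inner knob, rad: 0 at the start, grows clockwise seen from above (far jaw towards the robin), up to 3.0. Stays where left: friction torque 0.16 N m plus 0.005 N m per N on the pad. Independent of the outer knob. Leave it (under 0.15 rad) until the outer knob has brought the pad to bear; at least 0.3 rad of the final squeeze comes from it.
- coarse_grip (a point): On the common axis, 70 mm above the shelf: where to grip the outer knob, a dark knurled drum of diameter 54 mm, from 56 to 78 mm above the shelf; nothing beside it is higher than 47 mm within 65 mm of the axis.
- fine_grip (a point): On the common axis, 99 mm above the shelf: where to grip the inner knob, a bright knurled drum of diameter 26 mm, from 78 mm (top of the outer knob) to 110 mm above the shelf.
- teapot: Bystander: yellow teapot-shaped ornament, 90 mm across, 88 mm tall, origin under its centre.
- vase: Bystander: matte white porcelain vase, 96 mm across, 160 mm tall, origin under its centre.
- dish: Bystander: white ceramic bowl, 100 mm across, 30 mm tall, origin under its centre.
- acrylic_box: Bystander: clear acrylic box with a press-button latch, 92 x 132 x 72 mm, origin under its centre.
- key_block: Bystander: steel key hook block with three pegs, 50 x 160 x 45 mm, origin under its centre.
- glue: Bystander: white glue bottle, 38 mm across, 85 mm tall, standing beside the knobs, about 100 to 140 mm from their axis. Origin under its centre.
- spatula: Bystander: small spatula, 150 mm long, lying beside the clamp on the robot's side. Origin at its middle.
Not all that is in view belongs to the job. What is shaped like the robin but green or red is not meant.

How it is judged:
By the outcome, as a careful person would: the job done as asked, in the order asked, and still so for the second after the job is handed in, with the robot touching nothing.
It also fails if it takes over 72 s, if anything falls off the work surface, if the arm or the gripper's body presses on something with over 40 N, if the wrist force passes 120 N, or if a joint passes its speed limit or range.

## Working session

There is one attempt and no reset: what is moved stays moved. The work goes in short steps, Python scripts to look and compute and a tool call to move; the robot and the scene stay as the last step left them, time stands still between calls to the robot, and variables do not carry over. Pictures are saved under pics/ and viewed, and the job is handed in when it is done.

Besides the shell and the picture viewer there is one more tool, called after "Request:" in YAML: its name, and indented under it one key for each argument. apply_moves: Moves the arm, as the interface text tells. Shifts and turns lie within -1 to 1; 1 stands for 12 cm of shift or 120 degrees of turn. Its arguments: {"type":"object","properties":{"dp":{"type":"array"},"twist":{"type":"array"},"jaw":{"type":"array"},"grip_force":{"type":"number"}},"required":["dp","twist","jaw"]}

```bash
ls; mkdir -p pics
python3 - <<'E'
from bench import r
import cv2,numpy as np
o=r.get_obs()
for k,v in o.items(): print(k,np.round(v,4))
print(r.hold_point_z)
for n in ["scene","side"]:
    f=r.grab_frame(n)
    cv2.imwrite(f"pics/{n}0.png",f["color"][:,:,::-1]); np.savez(f"{n}0.npz",**f)
    print(n,f["intrinsics"].tolist(),f["R"].round(3).tolist(),f["t"])
E
```

```text
pics
clock 0.0
joints [-1.4361  0.4778  0.0224  1.5565 -0.0115  1.1093 -0.0831]
qvel [-0.0002 -0.     -0.0006  0.0023  0.0014 -0.002   0.0007]
tau [-4.00000e-04 -5.96453e+01  1.60770e+00 -2.81184e+01  1.25000e-02
  9.60000e-03 -0.00000e+00]
tcp_pos [0.1622 0.6549 0.4037]
orientation [ 2.4731e+00  1.9354e+00 -2.1000e-03]
contact_force [ 0.5298 -0.4867  0.1659]
moment [-0.0034 -0.0102 -0.015 ]
grip_width 0.0856
0.1547
scene [[494.82629138633587, 0.0, 246.10376591782068], [0.0, 494.82629138633587, 195.51921972669405], [0.0, 0.0, 1.0]] [[0.813, 0.583, 0.006], [0.339, -0.465, -0.818], [-0.474, 0.667, -0.575]] [-0.46746743 -0.09109435  1.94901221]
side [[426.46526537252436, 0.0, 255.87631160425804], [0.0, 426.46526537252436, 197.33006359612784], [0.0, 0.0, 1.0]] [[-0.998, -0.064, -0.005], [-0.034, 0.588, -0.808], [0.055, -0.806, -0.589]] [0.55507838 0.0767233  1.10827375]
```

View pics/scene0.png

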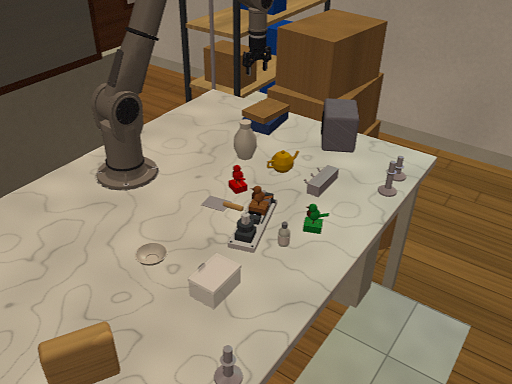

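View pics/side0.png

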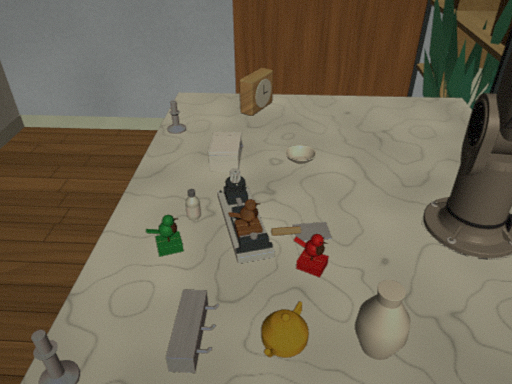

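The brown robin is in the clamp. The knobs are near scene pixel (246,225) and side pixel (235,183), with the glue bottle at scene (284,235). Next I'll build a point cloud to locate them.

```bash
cat > h.py <<'E'
import numpy as np,cv2
def cloud(f):
    z=f["z_map"];K=f["intrinsics"];v,u=np.mgrid[:z.shape[0],:z.shape[1]]
    P=np.stack([(u-K[0,2])/K[0,0]*z,(v-K[1,2])/K[1,1]*z,z],-1)
    W=(P-f["t"])@f["R"]; W[z==0]=np.nan
    return W
E
python3 - <<'E'
from h import *
for n,c in [("scene",(246,225)),("side",(235,185))]:
    f=dict(np.load(f"{n}0.npz")); W=cloud(f)
    u,v=c
    x0,x1,y0,y1=(u-45,u+65,v-50,v+45) if n=="scene" else (u-60,u+60,v-35,v+85)
    cr=f["color"][y0:y1,x0:x1,::-1]
    cv2.imwrite(f"pics/{n}0c.png",cv2.resize(cr,None,fx=5 if n=="side" else 6,fy=5 if n=="side" else 6,interpolation=cv2.INTER_CUBIC)[:600,:800])
    for (uu,vv) in [(u,v),(u,v-8),(u,v-12),(u,v+8)]: print(n,uu,vv,W[vv,uu].round(3))
    box=W[y0:y1,x0:x1].reshape(-1,3)
    for a,b in [(0.05,0.08),(0.085,0.115)]:
        m=(box[:,2]>a)&(box[:,2]<b); 
        print(n,a,b,m.sum(), np.nanmin(box[m],0).round(3),np.nanmax(box[m],0).round(3))
E
```

```text
scene 246 225 [ 0.625 -0.071  0.074]
scene 246 217 [ 0.625 -0.071  0.106]
scene 246 213 [ 0.614 -0.056  0.108]
scene 246 233 [ 0.629 -0.077  0.048]
scene 0.05 0.08 851 [ 0.407 -0.308  0.05 ] [0.76  0.173 0.08 ]
scene 0.085 0.115 218 [ 0.546 -0.081  0.085] [0.753 0.124 0.115]
side 235 185 [ 0.614 -0.042  0.079]
side 235 177 [ 0.614 -0.049  0.1  ]
side 235 173 [ 0.614 -0.054  0.11 ]
side 235 193 [ 0.616 -0.049  0.048]
side 0.05 0.08 917 [ 0.459 -0.277  0.05 ] [0.742 0.158 0.08 ]
side 0.085 0.115 380 [ 0.546 -0.075  0.085] [0.74  0.116 0.115]
```

View pics/scene0c.png

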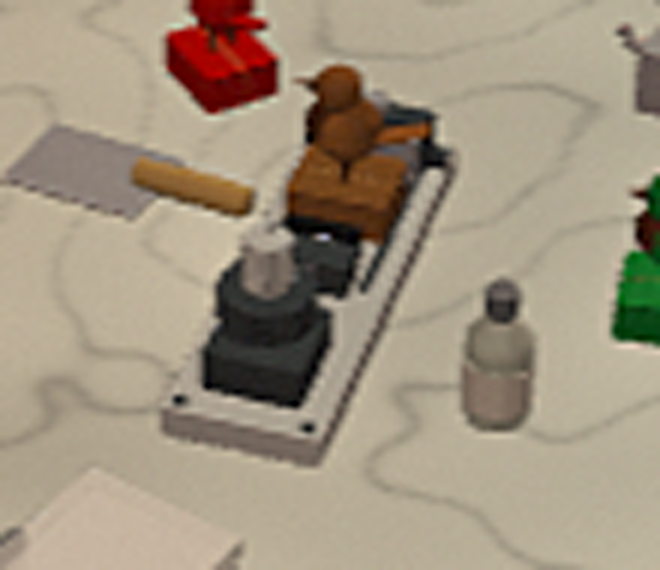

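View pics/side0c.png

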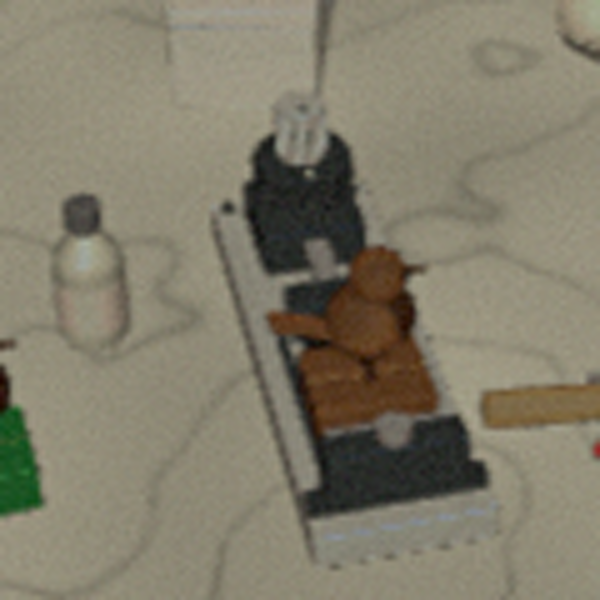

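Both views show the inner and outer knobs clearly. The far jaw is already close behind the plinth, with a 5–10 mm gap. Next I'll fit the knob axis and the clamp's yaw.

Run:
```python
from h import *
from scipy.optimize import least_squares
Ps=[]
for n in ["scene","side"]:
    f=dict(np.load(f"{n}0.npz")); W=cloud(f).reshape(-1,3)
    W=W[np.isfinite(W).all(1)]
    Q=W[np.linalg.norm(W[:,:2]-[0.613,-0.06],axis=1)<0.045]
    out=[]
    for a,b,R in [(0.06,0.075,0.027),(0.083,0.106,0.013)]:
        q=Q[(Q[:,2]>a)&(Q[:,2]<b)]
        if R<.02:q=q[np.linalg.norm(q[:,:2]-[0.613,-0.06],axis=1)<0.03]
        s=least_squares(lambda c:np.hypot(q[:,0]-c[0],q[:,1]-c[1])-R,[0.61,-0.06],loss="soft_l1",f_scale=.002)
        print(n,a,len(q),s.x.round(4),np.abs(s.fun).mean().round(4))
    q=Q[(Q[:,2]>0.107)&(Q[:,2]<0.115)]; print(" top",len(q),q.mean(0).round(4) if len(q) else "", (q.max(0)+q.min(0))/2 if len(q) else "")
    # base top plane
    B=W[(np.abs(W[:,2]-0.020)<0.004)&(np.linalg.norm(W[:,:2]-[0.64,0.03],axis=1)<0.19)]
    r_=cv2.minAreaRect(B[:,:2].astype(np.float32)*1000); print(" base rect",r_,len(B))
    # objects
    for nm,c in [("glue",None)]:
        G=W[(W[:,2]>0.03)&(W[:,2]<0.1)&(np.linalg.norm(W[:,:2]-[0.613,-0.06],axis=1)<0.2)&(np.linalg.norm(W[:,:2]-[0.613,-0.06],axis=1)>0.075)]
        lab=cv2.partition if 0 else None
        img=np.zeros((400,400),np.uint8); ij=((G[:,:2]-[0.613-0.2,-0.06-0.2])*1000).astype(int).clip(0,399); img[ij[:,0],ij[:,1]]=255
        img=cv2.dilate(img,np.ones((9,9)))
        N,L,S,C=cv2.connectedComponentsWithStats(img)
        for i in range(1,N): print("  obj",(C[i][::-1]/1000+[0.413,-0.26]).round(3),S[i].tolist())
    Ps.append(W)
np.save("cl.npy",np.vstack(Ps))
```

```text
scene 0.06 69 [ 0.6176 -0.0631] 0.0019
scene 0.083 50 [ 0.6188 -0.0636] 0.0024
 top 37 [ 0.6192 -0.065   0.1103] [ 0.61857292 -0.06564301  0.11079529]
 base rect ((651.1278686523438, 57.358062744140625), (322.8682861328125, 270.2800598144531), 40.15243148803711) 594
  obj [0.581 0.07 ] [266, 120, 134, 91, 6622]
  obj [ 0.666 -0.237] [0, 209, 43, 102, 3150]
  obj [ 0.729 -0.007] [233, 290, 44, 48, 1474]
side 0.06 87 [ 0.6172 -0.0632] 0.001
side 0.083 69 [ 0.6171 -0.0625] 0.0012
 top 54 [ 0.6162 -0.0592  0.1111] [ 0.6163752  -0.0615095   0.11063633]
 base rect ((615.9082641601562, 65.62667846679688), (334.15301513671875, 270.8963928222656), 56.286109924316406) 966
  obj [0.571 0.094] [306, 107, 94, 102, 5593]
  obj [0.605 0.021] [269, 176, 25, 32, 635]
  obj [0.6   0.043] [297, 176, 14, 22, 264]
  obj [ 0.666 -0.234] [0, 209, 47, 100, 3646]
  obj [0.724 0.005] [246, 288, 39, 47, 1495]
```

```bash
cat >> h.py <<'E'
from scipy.spatial.transform import Rotation as Ro
def rel(o,goal):
    """shift in tool units (rows of 12cm) to reach goal TCP"""
    R=Ro.from_rotvec(o["orientation"]).as_matrix()
    d=R.T@(np.array(goal)-o["tcp_pos"]); return d/0.12,R
E
python3 - <<'E'
from h import *
from bench import r
o=r.get_obs(); d,R=rel(o,[0.617,-0.063,0.40]); print("shift units",d.round(3),"n rows",np.linalg.norm(d)*.12/.05); print(R.round(3))
def ray(n,u,v,z):
    f=dict(np.load(f"{n}0.npz"));K=f["intrinsics"]
    d=f["R"].T@np.array([(u-K[0,2])/K[0,0],(v-K[1,2])/K[1,1],1]); c=-f["R"].T@f["t"]
    return c+d*(z-c[2])/d[2]
for n,u,v in [("scene",254.3,252.2-1),("scene",276.8,200.8),("scene",228.5,244.2),("side",218.6,192),("side",237,253),("side",274,249.4)]: print(n,ray(n,u,v,.02).round(3))
print(r.grab_frame("wrist")["hand_eye"].round(3))
E
```

```text
shift units [-4.896  5.117  0.041] n rows 16.99785481843235
[[ 0.24   0.971 -0.   ]
 [ 0.971 -0.24  -0.002]
 [-0.002  0.    -1.   ]]
scene [ 0.683 -0.107  0.02 ]
scene [0.594 0.162 0.02 ]
scene [ 0.598 -0.127  0.02 ]
side [ 0.668 -0.091  0.02 ]
side [0.591 0.154 0.02 ]
side [0.504 0.136 0.02 ]
[[ 1.    -0.001  0.     0.   ]
 [ 0.001  0.947  0.321 -0.083]
 [-0.001 -0.321  0.947  0.032]
 [ 0.     0.     0.     1.   ]]
```

Request:
apply_moves:
  dp:
    - [-0.28,0.29,0]
    - [-0.28,0.29,0]
    - [-0.28,0.29,0]
    - [-0.28,0.29,0]
    - [-0.28,0.29,0]
    - [-0.28,0.29,0]
    - [-0.28,0.29,0]
    - [-0.28,0.29,0]
    - [-0.28,0.29,0]
    - [-0.28,0.29,0]
    - [-0.28,0.29,0]
    - [-0.28,0.29,0]
    - [-0.28,0.29,0]
    - [-0.28,0.29,0]
    - [-0.28,0.29,0]
    - [-0.28,0.29,0]
    - [0,0,0]
  twist:
    - [0,0,0]
    - [0,0,0]
    - [0,0,0]
    - [0,0,0]
    - [0,0,0]
    - [0,0,0]
    - [0,0,0]
    - [0,0,0]
    - [0,0,0]
    - [0,0,0]
    - [0,0,0]
    - [0,0,0]
    - [0,0,0]
    - [0,0,0]
    - [0,0,0]
    - [0,0,0]
    - [0,0,0]
  jaw: [0,0,0,0,0,0,0,0,0,0,0,0,0,0,0,0,0]
  grip_force: 60

```text
clock: 1.85
tcp_pos: [0.5846, -0.0223, 0.4002]
orientation: [2.467, 1.943, -0.005]
contact_force: [-0.6, 0.6, 0.4]
grip_width: 0.0855
```

Run:
```python
from h import *
from bench import r
o=r.get_obs(); 
for k in ["clock","joints","tcp_pos","orientation","contact_force","moment"]: print(k,np.round(o[k],4))
f=r.grab_frame("wrist"); cv2.imwrite("pics/w1.png",f["color"][:,:,::-1]); np.savez("w1.npz",**f,p=o["tcp_pos"],rv=o["orientation"])
print(f["intrinsics"].round(1).tolist())
```

```text
clock 1.85
joints [-0.3875  0.3488  0.4058  1.8032 -0.1553  1.0228  1.4125]
tcp_pos [ 0.5846 -0.0223  0.4002]
orientation [ 2.4666  1.9434 -0.0046]
contact_force [-0.616   0.5727  0.3759]
moment [-0.0852  0.0316 -0.0678]
[[292.4, 0.0, 251.6], [0.0, 292.4, 197.1], [0.0, 0.0, 1.0]]
```

View pics/w1.png

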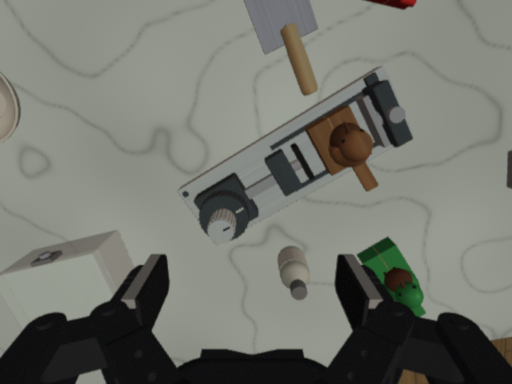

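The wrist view shows the knob top at pixel (222,228), the pad at (303,158), the plinth at (335,140) and the far jaw at (388,110). I can measure the gaps in the clamp frame from this frame.

```bash
cat >> h.py <<'E'
def wcloud(f):
    z=f["z_map"];K=f["intrinsics"];v,u=np.mgrid[:z.shape[0],:z.shape[1]]
    P=np.stack([(u-K[0,2])/K[0,0]*z,(v-K[1,2])/K[1,1]*z,z],-1)
    H=f["hand_eye"]; P=P@H[:3,:3].T+H[:3,3]
    return P@Ro.from_rotvec(f["rv"]).as_matrix().T+f["p"]
E
python3 - <<'E'
from h import *
from scipy.optimize import least_squares
f=dict(np.load("w1.npz")); W=wcloud(f)
C=f["color"].astype(int)
pts=W.reshape(-1,3)
# base rect from connected z band in image
m=((np.abs(W[...,2]-0.02)<0.006)).astype(np.uint8); 
m2=((W[...,2]>0.014)&(W[...,2]<0.13)).astype(np.uint8)
N,L,S,Ce=cv2.connectedComponentsWithStats(m2,connectivity=4)
i=L[150,290]; print(S[i]); q=W[(L==i)&(m>0)]
rect=cv2.minAreaRect(q[:,:2].astype(np.float32)*1000); print(rect)
c=np.median(pts[(pts[:,2]>.107)&(pts[:,2]<.115)&(np.linalg.norm(pts[:,:2]-[.617,-.063],axis=1)<.02)],0);print("knob top",c)
Q=pts[np.linalg.norm(pts[:,:2]-[.617,-.063],axis=1)<.04]
tp=Q[(Q[:,2]>.107)&(Q[:,2]<.115)][:,:2]; print("top circ",len(tp),cv2.minEnclosingCircle(tp.astype(np.float32)*1000), (tp.max(0)+tp.min(0))/2)
tp=Q[(Q[:,2]>.075)&(Q[:,2]<.082)][:,:2]; print("outer circ",len(tp),cv2.minEnclosingCircle(tp.astype(np.float32)*1000), (tp.max(0)+tp.min(0))/2)
# clamp frame
ang=rect[2] if rect[1][0]<rect[1][1] else rect[2]-90
th=np.deg2rad(ang)
while th>np.pi/4: th-=np.pi/2
while th<-np.pi/4: th+=np.pi/2
print("yaw",np.rad2deg(th))
yv=np.array([-np.sin(th),np.cos(th)]); xv=np.array([np.cos(th),np.sin(th)])
ax=np.array([.6172,-.063]); D=W[...,:2]-ax
cy=D@yv-0.105; cx=D@xv; z=W[...,2]
# strip |cx|<... profile max height & mean colour per mm
for lo,hi in [(-.02,-.012),(-.004,.004),(.012,.02)]:
  print("strip",lo)
  for y in np.arange(-.03,.13,.003):
    s=(cx>lo)&(cx<hi)&(np.abs(cy-y)<.0015)&(z<.2)
    if s.sum(): print(int(y*1000),(np.median(z[s])*1000).round(0),(z[s].max()*1000).round(0),f["color"][s].mean(0).astype(int).tolist(),end="; ")
  print()
E
```

```text
[  177    66   236   179 17383]
((588.833740234375, 24.692337036132812), (90.06356811523438, 279.8556823730469), 17.657365798950195)
knob top [ 0.61602816 -0.06249704  0.10902311]
top circ 488 ((616.65673828125, -62.17801284790039), 13.006508827209473) [ 0.61636995 -0.06237884]
outer circ 1058 ((616.5438232421875, -62.82392120361328), 27.48353385925293) [ 0.6161456  -0.06292869]
yaw 17.657365798950195
strip -0.02
-30 43.0 45.0 [43, 49, 49]; -27 43.0 44.0 [44, 49, 49]; -24 43.0 44.0 [45, 51, 51]; -21 43.0 45.0 [45, 50, 51]; -18 43.0 44.0 [45, 50, 51]; -15 42.0 45.0 [52, 57, 58]; -12 19.0 21.0 [124, 129, 125]; -9 19.0 20.0 [132, 137, 133]; -6 19.0 20.0 [132, 137, 133]; -3 43.0 44.0 [61, 63, 61]; 0 43.0 44.0 [19, 19, 19]; 2 42.0 45.0 [41, 42, 41]; 5 19.0 20.0 [120, 124, 121]; 8 19.0 20.0 [132, 137, 133]; 11 19.0 20.0 [132, 137, 133]; 14 19.0 21.0 [132, 137, 133]; 17 19.0 20.0 [132, 137, 133]; 20 44.0 46.0 [75, 60, 47]; 23 45.0 46.0 [86, 60, 36]; 26 45.0 78.0 [91, 64, 39]; 29 78.0 89.0 [60, 39, 24]; 32 89.0 111.0 [54, 34, 20]; 35 96.0 115.0 [59, 38, 23]; 38 107.0 116.0 [72, 46, 27]; 41 1
[... 2424 characters left out ...]
 134]; 20 44.0 46.0 [79, 64, 50]; 23 45.0 46.0 [86, 60, 36]; 26 45.0 46.0 [91, 64, 39]; 29 45.0 85.0 [88, 62, 38]; 32 86.0 88.0 [81, 70, 59]; 35 89.0 90.0 [77, 65, 56]; 38 89.0 92.0 [69, 45, 28]; 41 90.0 92.0 [72, 46, 27]; 44 90.0 93.0 [78, 50, 30]; 47 90.0 93.0 [79, 50, 30]; 50 89.0 91.0 [94, 76, 62]; 53 88.0 90.0 [103, 90, 78]; 56 88.0 88.0 [106, 95, 85]; 80 19.0 19.0 [123, 118, 112]; 83 36.0 48.0 [75, 72, 69]; 86 47.0 49.0 [112, 114, 113]; 89 47.0 48.0 [108, 110, 111]; 92 44.0 52.0 [28, 28, 28]; 95 52.0 54.0 [35, 38, 38]; 98 53.0 54.0 [44, 49, 50]; 101 53.0 55.0 [43, 49, 50]; 104 53.0 55.0 [44, 50, 51]; 107 53.0 54.0 [45, 50, 52]; 110 53.0 54.0 [56, 62, 64]; 125 20.0 20.0 [131, 135, 131];
```

Run:
```python
from h import *
from bench import r
o=r.get_obs(); d,R=rel(o,[0.6168,-0.0627,0.27]); print("shift units",d.round(3)); print(R.round(4))
```

```text
shift units [-0.286  0.356  1.081]
[[ 2.312e-01  9.729e-01 -3.200e-03]
 [ 9.729e-01 -2.313e-01 -9.000e-04]
 [-1.600e-03 -2.900e-03 -1.000e+00]]
```

Request:
apply_moves:
  dp:
    - [-0.143,0.178,0]
    - [-0.143,0.178,0]
    - [0,0,0.27]
    - [0,0,0.27]
    - [0,0,0.27]
    - [0,0,0.27]
    - [0,0,0]
    - [0,0,0]
  twist:
    - [0,0,0]
    - [0,0,0]
    - [0,0,0]
    - [0,0,0]
    - [0,0,0]
    - [0,0,0]
    - [0,0,0]
    - [0,0,0]
  jaw: [0,0,0,0,0,0,0,0]

```text
clock: 2.7
tcp_pos: [0.6164, -0.0527, 0.2661]
orientation: [-2.447, -1.957, 0.0]
contact_force: [0.1, -0.0, 0.4]
grip_width: 0.0855
```

Run:
```python
from h import *
from bench import r
o=r.get_obs(); d,R=rel(o,[0.6168,-0.0627,0.225]); print("shift units",d.round(3)); print(R[:,2].round(4),o["tcp_pos"].round(4),o["joints"].round(2),o["moment"].round(3))
v=R.T@np.array([0,0,-1.]); print("tilt fix rotvec units",np.cross([0,0,1],v)/(2*np.pi/3))
f=r.grab_frame("wrist"); cv2.imwrite("pics/w2.png",f["color"][:,:,::-1]); np.savez("w2.npz",**f,p=o["tcp_pos"],rv=o["orientation"])
f=dict(np.load("w2.npz")); pts=wcloud(f).reshape(-1,3)
Q=pts[np.linalg.norm(pts[:,:2]-[.617,-.063],axis=1)<.032]
for a,b in [(.107,.115),(.075,.082)]:
    tp=Q[(Q[:,2]>a)&(Q[:,2]<b)][:,:2]; print(len(tp),cv2.minEnclosingCircle(tp.astype(np.float32)*1000))
```

```text
shift units [-0.082  0.023  0.342]
[-0.0051  0.0063 -1.    ] [ 0.6164 -0.0527  0.2661] [-0.27  0.57  0.35  1.82 -0.27  0.8   1.56] [-0.03   0.005  0.043]
tilt fix rotvec units [-0.00301048 -0.00238063  0.        ]
1799 ((614.8265991210938, -72.31546020507812), 22.46363639831543)
3252 ((616.4231567382812, -62.757545471191406), 27.541168212890625)
```

View pics/w2.png

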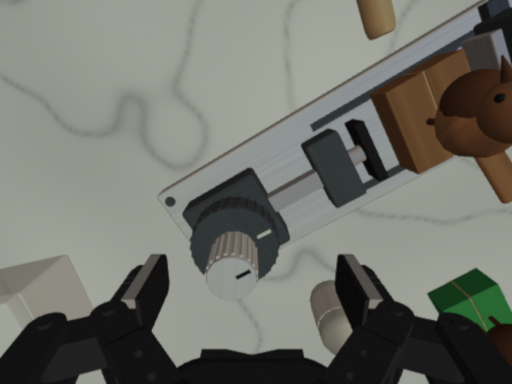

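The view is clear: the outer knob's pointer is at (263,235), the inner knob's at (243,274), and the fingers straddle the axis. I'll correct the lateral offset and the tilt, then descend.

Request:
apply_moves:
  dp:
    - [-0.08,0.023,0]
    - [0,0,0]
    - [0,0,0.1]
    - [0,0,0.1]
    - [0,0,0]
    - [0,0,0]
  twist:
    - [-0.003,-0.0024,0]
    - [0,0,0]
    - [0,0,0]
    - [0,0,0]
    - [0,0,0]
    - [0,0,0]
  jaw: [0,0,0,0,0,0]

```text
clock: 3.35
tcp_pos: [0.6188, -0.0633, 0.2455]
orientation: [2.449, 1.959, 0.011]
contact_force: [-0.7, 0.4, 0.0]
grip_width: 0.0857
```

```bash
cat > st.py <<'E'
from h import *
from bench import r
import sys
g=[float(a) for a in sys.argv[1:4]] or [0.6166,-0.0627,0.225]
o=r.get_obs(); d,R=rel(o,g); print("shift units",d.round(4)); print("zax",R[:,2].round(4),"tcp",o["tcp_pos"].round(4),"q",o["joints"].round(3),"F",o["contact_force"].round(2),"M",o["moment"].round(4),"tau7",round(o["tau"][6],4),"w",o["grip_width"])
print("tool yaw deg",np.rad2deg(np.arctan2(R[1,0],R[0,0])).round(2))
v=R.T@np.array([0,0,-1.]); print("tilt fix units",(np.cross([0,0,1],v)/(2*np.pi/3)).round(4), "t",o["clock"])
E
python3 st.py
```

```text
shift units [ 0.0005 -0.0201  0.1706]
zax [ 8.7e-03  2.0e-04 -1.0e+00] tcp [ 0.6188 -0.0633  0.2455] q [-0.246  0.595  0.338  1.831 -0.277  0.752  1.589] F [-0.69  0.44  0.01] M [ 0.0018  0.0287 -0.0362] tau7 0.003 w 0.08573172406451533
tool yaw deg 77.32
tilt fix units [ 0.004 -0.001  0.   ] t 3.35
```

Request:
apply_moves:
  dp:
    - [0,-0.018,0.08]
    - [0,0,0.08]
    - [0,0,0]
    - [0,0,0]
  twist:
    - [0.004,-0.001,0]
    - [0,0,0]
    - [0,0,0]
    - [0,0,0]
  jaw: [0,0,0,0]

```text
clock: 3.75
tcp_pos: [0.6164, -0.0625, 0.224]
orientation: [-2.452, -1.962, 0.002]
contact_force: [0.1, 0.4, -0.4]
grip_width: 0.0857
```

```bash
python3 st.py;python3 -c "
from bench import r
for i in range(3):
    o=r.get_obs();print(o['clock'],o['tcp_pos'],o['orientation'],o['moment'])"
```

```text
shift units [-0.0009  0.002  -0.0084]
zax [-1.8e-03  1.0e-04 -1.0e+00] tcp [ 0.6164 -0.0625  0.224 ] q [-0.238  0.625  0.326  1.842 -0.287  0.723  1.597] F [ 0.08  0.44 -0.38] M [ 0.0189  0.03   -0.0041] tau7 0.0025 w 0.08570828246454691
tool yaw deg 77.33
tilt fix units [-0.0009  0.0002  0.    ] t 3.75
3.75 [ 0.61638784 -0.06254165  0.22399445] [-2.45200504e+00 -1.96205438e+00  2.15711505e-03] [ 0.01888425  0.02998489 -0.00414135]
3.75 [ 0.61638784 -0.06254165  0.22399445] [-2.45200504e+00 -1.96205438e+00  2.15711505e-03] [ 0.01888425  0.02998489 -0.00414135]
3.75 [ 0.61638784 -0.06254165  0.22399445] [-2.45200504e+00 -1.96205438e+00  2.15711505e-03] [ 0.01888425  0.02998489 -0.00414135]
```

Request:
apply_moves:
  dp:
    - [0,0,0]
    - [0,0,0]
    - [0,0,0]
    - [0,0,0]
    - [0,0,0]
    - [0,0,0]
    - [0,0,0]
    - [0,0,0]
  twist:
    - [0,0,0]
    - [0,0,0]
    - [0,0,0]
    - [0,0,0]
    - [0,0,0]
    - [0,0,0]
    - [0,0,0]
    - [0,0,0]
  jaw: [255,255,255,255,255,255,255,255]
  grip_force: 60

```text
clock: 4.55
tcp_pos: [0.6164, -0.0627, 0.2246]
orientation: [-2.452, -1.962, 0.002]
contact_force: [-0.5, 0.8, -0.5]
grip_width: 0.0524
```

```bash
python3 st.py
```

```text
shift units [ 0.0001  0.0016 -0.0036]
zax [-0.0014 -0.     -1.    ] tcp [ 0.6164 -0.0627  0.2246] q [-0.239  0.624  0.327  1.842 -0.287  0.724  1.597] F [-0.51  0.77 -0.5 ] M [-0.0666  0.0812  0.0053] tau7 0.01 w 0.05243284990748193
tool yaw deg 77.33
tilt fix units [-0.0007  0.0002  0.    ] t 4.55
```

Request:
apply_moves:
  dp:
    - [0,0,0]
    - [0,0,0]
    - [0,0,0]
    - [0,0,0]
    - [0,0,0]
    - [0,0,0]
    - [0,0,0]
    - [0,0,0]
  twist:
    - [0,0,0.03]
    - [0,0,0.03]
    - [0,0,0.03]
    - [0,0,0.03]
    - [0,0,0.03]
    - [0,0,0.03]
    - [0,0,0.03]
    - [0,0,0.03]
  jaw: [255,255,255,255,255,255,255,255]

```text
clock: 5.35
tcp_pos: [0.6166, -0.0621, 0.2246]
orientation: [2.869, 1.278, -0.003]
contact_force: [0.3, -1.3, -0.0]
grip_width: 0.0522
```

```bash
python3 st.py
python3 - <<'E'
from bench import r
import cv2
f=r.grab_frame("wrist"); cv2.imwrite("pics/w3.png",f["color"][:,:,::-1])
E
```

```text
shift units [-0.0039  0.0033 -0.0035]
zax [-0.0016 -0.0015 -1.    ] tcp [ 0.6166 -0.0621  0.2246] q [-0.335  0.649  0.462  1.848 -0.408  0.741  1.189] F [ 0.32 -1.28 -0.03] M [-0.007   0.0185  0.3481] tau7 0.2712 w 0.05222206450873099
tool yaw deg 48.01
tilt fix units [-0.0001  0.001   0.    ] t 5.35
```

View pics/w3.png

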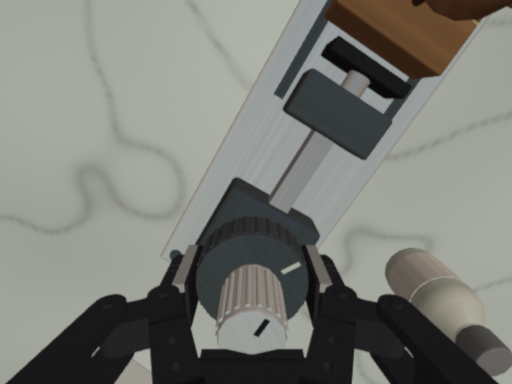

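The grip holds and the knob has turned 29°. The pad and its spring stub are visible at about (365,70), so I'll continue.

Request:
apply_moves:
  dp:
    - [0,0,0]
    - [0,0,0]
    - [0,0,0]
    - [0,0,0]
    - [0,0,0]
    - [0,0,0]
  twist:
    - [0,0,0.03]
    - [0,0,0.03]
    - [0,0,0.03]
    - [0,0,0.03]
    - [0,0,0.01]
    - [0,0,0.01]
  jaw: [255,255,255,255,255,255]

```text
clock: 6.0
tcp_pos: [0.6168, -0.0617, 0.2246]
orientation: [3.024, 0.842, -0.004]
contact_force: [-0.3, -1.4, -1.3]
grip_width: 0.0523
```

```bash
python3 st.py
```

```text
shift units [-0.0056  0.006  -0.0033]
zax [-0.0016 -0.0027 -1.    ] tcp [ 0.6168 -0.0617  0.2246] q [-0.39   0.669  0.54   1.851 -0.479  0.756  0.955] F [-0.32 -1.41 -1.26] M [-0.0345 -0.1021  0.4751] tau7 -0.2096 w 0.05227778812395462
tool yaw deg 31.11
tilt fix units [ 0.0007  0.0013 -0.    ] t 6.0
```

Request:
apply_moves:
  dp:
    - [0,0,0]
    - [0,0,0]
  twist:
    - [0,0,0.01]
    - [0,0,0.01]
  jaw: [255,255]

```text
clock: 6.2
tcp_pos: [0.6168, -0.0617, 0.2246]
orientation: [3.042, 0.777, -0.003]
contact_force: [0.4, -1.1, -0.9]
grip_width: 0.0523
```

```bash
python3 st.py
python3 - <<'E'
from bench import r
from h import *
o=r.get_obs()
f=r.grab_frame("wrist"); cv2.imwrite("pics/w4.png",f["color"][:,:,::-1]);np.savez("w4.npz",**f,p=o["tcp_pos"],rv=o["orientation"])
E
```

```text
shift units [-0.0055  0.0063 -0.0032]
zax [-0.0015 -0.0027 -1.    ] tcp [ 0.6168 -0.0617  0.2246] q [-0.397  0.672  0.551  1.852 -0.489  0.758  0.921] F [ 0.38 -1.09 -0.88] M [-0.0441 -0.0868  0.4212] tau7 -0.163 w 0.052303082773320124
tool yaw deg 28.67
tilt fix units [ 0.0008  0.0013 -0.    ] t 6.2
```

View pics/w4.png

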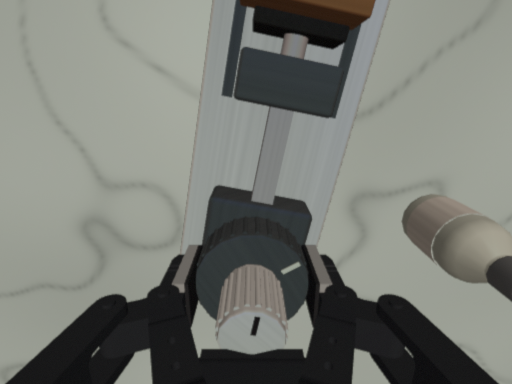

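The pad has nearly reached the plinth, at about row 20. Continuing to about 90°.

Request:
apply_moves:
  dp:
    - [0,0,0]
    - [0,0,0]
    - [0,0,0]
    - [0,0,0]
    - [0,0,0]
    - [0,0,0]
    - [0,0,0]
    - [0,0,0]
    - [0,0,0]
    - [0,0,0]
    - [0,0,0]
    - [0,0,0]
    - [0,0,0]
    - [0,0,0]
  twist:
    - [0,0,0.03]
    - [0,0,0.03]
    - [0,0,0.03]
    - [0,0,0.03]
    - [0,0,0.03]
    - [0,0,0.03]
    - [0,0,0.03]
    - [0,0,0.03]
    - [0,0,0.03]
    - [0,0,0.03]
    - [0,0,0.02]
    - [0,0,0.01]
    - [0,0,0.01]
    - [0,0,0.01]
  jaw: [255,255,255,255,255,255,255,255,255,255,255,255,255,255]

```text
clock: 7.65
tcp_pos: [0.6172, -0.0617, 0.2246]
orientation: [3.112, -0.406, -0.001]
contact_force: [0.1, -1.8, -1.5]
grip_width: 0.0522
```

```bash
python3 st.py
python3 - <<'E'
from bench import r
from h import *
o=r.get_obs()
f=r.grab_frame("wrist"); cv2.imwrite("pics/w5.png",f["color"][:,:,::-1]);np.savez("w5.npz",**f,p=o["tcp_pos"],rv=o["orientation"])
f=r.grab_frame("side");np.savez("side5.npz",**f); cv2.imwrite("pics/s5.png",cv2.resize(f["color"][165:265,190:290,::-1],None,fx=6,fy=6,interpolation=cv2.INTER_CUBIC))
o=r.get_obs(); print(o["clock"],o["moment"],o["tau"][6])
E
```

```text
shift units [-0.0028  0.0097 -0.0034]
zax [-0.001  -0.0027 -1.    ] tcp [ 0.6172 -0.0617  0.2246] q [-0.521  0.739  0.744  1.859 -0.672  0.815  0.316] F [ 0.12 -1.84 -1.47] M [-0.1267  0.0648  0.4045] tau7 -0.1821 w 0.0522206071375476
tool yaw deg -14.87
tilt fix units [ 0.0014  0.0002 -0.    ] t 7.65
7.75 [-0.10986789  0.02499143  0.01757883] -0.20824778359383345
```

View pics/w5.png

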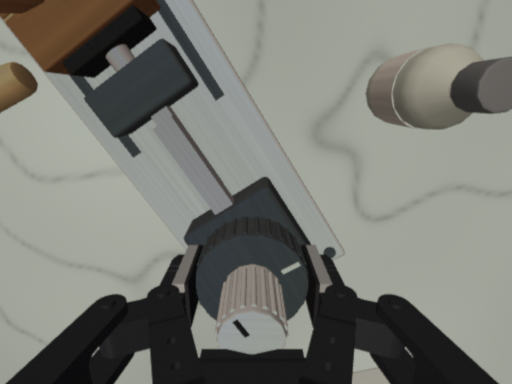

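View pics/s5.png

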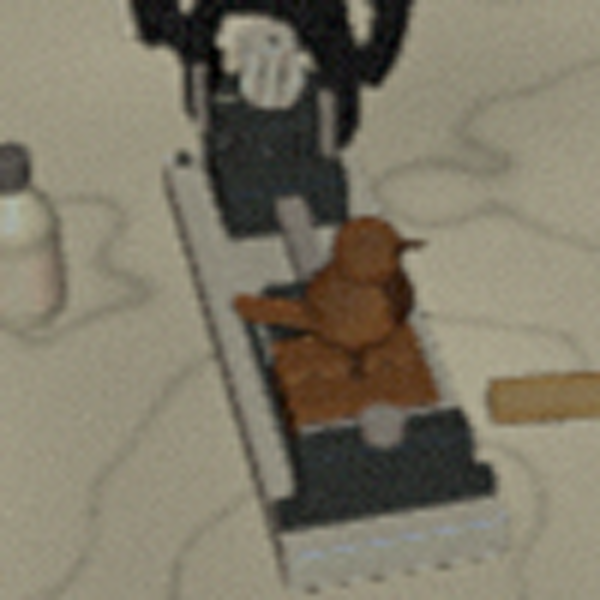

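The outer knob has turned 92°. The pad now pushes the plinth, and a small gap to the far jaw remains. I'll rectify the wrist image into clamp coordinates so I can read spring compression as the distance from carriage edge to plinth edge.

```bash
cat > rect.py <<'E'
from h import *
import sys
TH=np.deg2rad(17.66);yv=np.array([-np.sin(TH),np.cos(TH)]);xv=np.array([np.cos(TH),np.sin(TH)]);AX=np.array([.6166,-.0627])
S=4 # px/mm
def rectify(f,zp,y0=-25,y1=95,x0=-48,x1=48):
    K=f["intrinsics"];H=f["hand_eye"];Rt=Ro.from_rotvec(f["rv"]).as_matrix()
    ys,xs=np.mgrid[y0:y1:1/S,x0:x1:1/S]/1000
    P=np.dstack([AX[0]+xs*xv[0]+(ys+.105)*yv[0],AX[1]+xs*xv[1]+(ys+.105)*yv[1],np.full(xs.shape,zp)])
    T=(P-f["p"])@Rt; C=(T-H[:3,3])@H[:3,:3]
    u=C[...,0]/C[...,2]*K[0,0]+K[0,2];v=C[...,1]/C[...,2]*K[1,1]+K[1,2]
    return cv2.remap(f["color"],u.astype(np.float32),v.astype(np.float32),cv2.INTER_CUBIC,borderValue=(255,0,255))
if __name__=="__main__":
    f=dict(np.load(sys.argv[1])); I=rectify(f,0.0435); cv2.imwrite(sys.argv[2],I[:,:,::-1])
E
python3 rect.py w5.npz pics/r5.png; python3 rect.py w4.npz pics/r4.png
python3 -c "
import cv2,numpy as np
cv2.imwrite('pics/r45.png',np.hstack([cv2.imread('pics/r4.png'),cv2.imread('pics/r5.png')]))"
```

```text
(no output)
```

View pics/r45.png

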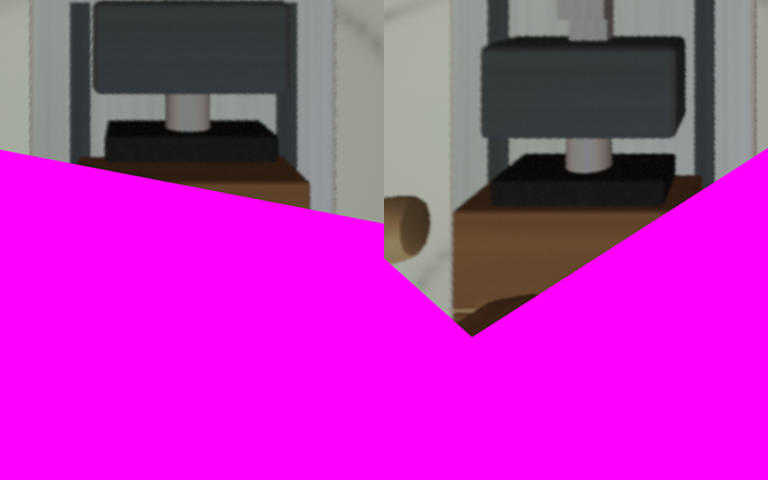

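```bash
cat > gap.py <<'E'
from rect import *
def edges(fn,lo=-19,hi=-9):
    I=rectify(dict(np.load(fn)),0.0435).astype(float)
    c=slice(int((lo+48)*S),int((hi+48)*S))
    ok=(I[:,c,0]!=255).all(1)
    p=cv2.GaussianBlur(I[:,c].mean(1),(1,9),1.2)
    g=np.gradient(p[:,0]); g[~ok]=0; g[-4:]=0
    b=np.where(~ok)[0]; 
    if len(b): g[b[0]-8:]=0
    # carriage front: strongest positive
    def sub(i):
        a,b_,c_=g[i-1:i+2]; return i+0.5*(a-c_)/(a-2*b_+c_) 
    a=int(np.argmax(g)); 
    bk=a+8+int(np.argmin(g[a+8:a+60])) # pad back top edge
    fr=bk+5+int(np.argmax(g[bk+5:bk+60]))
    e=[ -25+sub(x)/S for x in (a,)]+[-25+(lambda i:i+0.5*(-g[i-1]+g[i+1])/(-g[i-1]+2*g[i]-g[i+1]))(bk)/S, -25+sub(fr)/S]
    return np.array(e)
if __name__=="__main__":
    for fn in sys.argv[1:]:
        for lo,hi in [(-19,-9),(9,15)]:
            try: e=edges(fn,lo,hi); print(fn,lo,"carr,padback,padfront",e.round(2),"gap",(e[1]-e[0]).round(2),(e[2]-e[0]).round(2))
            except Exception as x: print(fn,lo,x)
E
python3 gap.py w4.npz w5.npz
```

```text
w4.npz -19 carr,padback,padfront [-1.63  5.   15.41] gap 6.63 17.03
w4.npz 9 carr,padback,padfront [-1.65  5.   15.38] gap 6.65 17.02
w5.npz -19 carr,padback,padfront [ 9.46 13.42 27.74] gap 3.97 18.28
w5.npz 9 carr,padback,padfront [ 9.47 13.33 27.76] gap 3.85 18.28
```

Request:
apply_moves:
  dp:
    - [0,0,0]
    - [0,0,0]
    - [0,0,0]
    - [0,0,0]
    - [0,0,0]
  twist:
    - [0,0,0.01]
    - [0,0,0.02]
    - [0,0,0.02]
    - [0,0,0.01]
    - [0,0,0.01]
  jaw: [255,255,255,255,255]

```text
clock: 8.25
tcp_pos: [0.6173, -0.0618, 0.2246]
orientation: [3.072, -0.644, -0.0]
contact_force: [0.9, -0.5, -0.9]
grip_width: 0.0525
```

```bash
cat > look.sh <<'E'
python3 st.py | tail -4; python3 - $1 <<'P'
from bench import r
from h import *
import sys
k=sys.argv[1]
o=r.get_obs()
f=r.grab_frame("wrist"); cv2.imwrite(f"pics/w{k}.png",f["color"][:,:,::-1]);np.savez(f"w{k}.npz",**f,p=o["tcp_pos"],rv=o["orientation"])
P
python3 gap.py w$1.npz
E
bash look.sh 6
```

```text
shift units [-0.002   0.0095 -0.0033]
zax [-7.0e-04 -2.4e-03 -1.0e+00] tcp [ 0.6173 -0.0618  0.2246] q [-0.543  0.755  0.781  1.86  -0.709  0.83   0.193] F [ 0.9  -0.55 -0.93] M [-0.1478  0.0584  0.3787] tau7 -0.1922 w 0.05248118202223747
tool yaw deg -23.67
tilt fix units [ 0.0012 -0.0002  0.    ] t 8.25
w6.npz -19 carr,padback,padfront [11.61 14.48 28.65] gap 2.87 17.04
w6.npz 9 carr,padback,padfront [11.61 14.36 28.61] gap 2.75 17.0
```

Run:
```python
from rect import *
a=[]
for k in (4,5,6):
    f=dict(np.load(f"w{k}.npz")); I=rectify(f,.0435,y0=-15,y1=55,x0=-28,x1=28); a.append(I)
    c=rectify(f,.0435)[:,29*4:39*4].astype(float).mean(1)
    print(k,[ (round(-25+i/4,1),c[i].astype(int).tolist()) for i in range(90,250,3)])
cv2.imwrite("pics/r456.png",cv2.resize(np.hstack(a),None,fx=1.15,fy=1.15)[:,:,::-1])
```

```text
4 [(-2.5, [49, 55, 59]), (-1.8, [80, 84, 84]), (-1.0, [140, 145, 142]), (-0.2, [142, 147, 145]), (0.5, [142, 147, 144]), (1.2, [142, 147, 144]), (2.0, [143, 147, 145]), (2.8, [142, 147, 144]), (3.5, [142, 147, 144]), (4.2, [142, 147, 144]), (5.0, [76, 79, 77]), (5.8, [8, 7, 7]), (6.5, [9, 8, 8]), (7.2, [8, 7, 7]), (8.0, [8, 8, 7]), (8.8, [11, 10, 9]), (9.5, [19, 19, 18]), (10.2, [22, 23, 21]), (11.0, [22, 22, 21]), (11.8, [22, 22, 21]), (12.5, [22, 23, 22]), (13.2, [22, 23, 22]), (14.0, [23, 23, 23]), (14.8, [22, 23, 23]), (15.5, [37, 25, 19]), (16.2, [45, 28, 16]), (17.0, [47, 28, 17]), (17.8, [43, 28, 14]), (18.5, [109, 19, 89]), (19.2, [191, 8, 182]), (20.0, [255, 0, 255]), (20.8, [255, 0, 255]), (21.5, [255, 0, 255]), (22.2, [255, 0, 255]), (23.0, [255, 0, 255]), (23.8, [255, 0, 255]), (24.5, [255, 0, 255]), (25.2, [255, 0, 255]), (26.0, [255, 0, 255]), (26.8, [255, 0, 255]), (27.5, [255, 0, 255]), (28.2, [255, 0, 255]), (29.0, [255, 0, 255]), (29.8, [255, 0, 255]), (30.5, [255, 0, 255]), (31.2, [255, 0, 255]), (32.0, [255, 0, 255]), (32.8, [255, 0, 255]), (33.5, [255, 0, 255]), 
[... 1793 characters left out ...]
, [106, 111, 108]), (14.8, [74, 78, 76]), (15.5, [58, 61, 59]), (16.2, [46, 49, 48]), (17.0, [32, 34, 34]), (17.8, [23, 24, 24]), (18.5, [19, 20, 21]), (19.2, [16, 16, 16]), (20.0, [12, 11, 11]), (20.8, [10, 9, 8]), (21.5, [10, 9, 9]), (22.2, [15, 14, 13]), (23.0, [22, 22, 21]), (23.8, [23, 24, 23]), (24.5, [23, 24, 23]), (25.2, [23, 24, 22]), (26.0, [23, 23, 23]), (26.8, [24, 24, 24]), (27.5, [24, 24, 24]), (28.2, [26, 24, 23]), (29.0, [46, 29, 18]), (29.8, [58, 36, 21]), (30.5, [83, 55, 34]), (31.2, [98, 69, 42]), (32.0, [96, 68, 42]), (32.8, [94, 67, 41]), (33.5, [94, 67, 41]), (34.2, [96, 68, 42]), (35.0, [98, 70, 43]), (35.8, [100, 71, 44]), (36.5, [102, 73, 45]), (37.2, [104, 74, 46])]
```

View pics/r456.png

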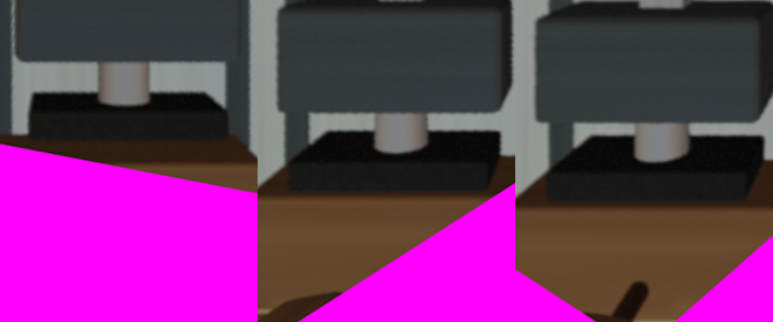

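The pad is sharply resolved. The carriage-to-pad-front distance is about 17.1, 17.05 and 17.0 mm across the three frames, so spring compression can be read to about 0.1 mm. I'll refine the edge finder and carry on.

```bash
cat > gap.py <<'E'
from rect import *
def meas(fn,lo=-19,hi=-10):
    I=rectify(dict(np.load(fn)),0.0435).astype(float)
    p=I[:,int((lo+48)*S):int((hi+48)*S)].mean(1); p=cv2.GaussianBlur(p.reshape(-1,1,3),(1,5),1).reshape(-1,3)
    r_=p[:,0]; rb=p[:,0]-p[:,2]
    def cross(s,th,i0,up=True):
        for i in range(i0,len(s)-1):
            if (s[i]<th<=s[i+1]): return i+(th-s[i])/(s[i+1]-s[i])
        return np.nan
    # darkest region (pad back) location
    d=int(np.argmin(np.where(p.sum(1)>5,r_,999)))
    back=cross(r_,15.5,d)
    front=cross(rb,10,int(back)+4); pl=cross(r_,75,int(front))
    i=d
    # go back to bright base then find carriage edge
    j=d-60+int(np.argmax(r_[d-60:d])); hi_=r_[j]; th=(52+hi_)/2; k=j
    while r_[k]>th: k-=1
    carr=k+(th-r_[k])/(r_[k+1]-r_[k])
    return np.array([carr,back,front,pl])/S-25
if __name__=="__main__":
    for fn in sys.argv[1:]:
        for lo,hi in [(-19,-10),(10,17)]:
            try: e=meas(fn,lo,hi); print(fn,lo,"carr,padback,padfront,plinth",e.round(2),"back-c",(e[1]-e[0]).round(2),"front-c",(e[2]-e[0]).round(2),"pl-c",(e[3]-e[0]).round(2))
            except Exception as x: print(fn,lo,x)
E
python3 gap.py w4.npz w5.npz w6.npz
```

```text
w4.npz -19 carr,padback,padfront,plinth [-1.6   9.09 15.28 18.13] back-c 10.69 front-c 16.88 pl-c 19.73
w4.npz 10 carr,padback,padfront,plinth [-1.62  9.11 15.28 20.7 ] back-c 10.73 front-c 16.9 pl-c 22.32
w5.npz -19 carr,padback,padfront,plinth [ 9.46 20.09 26.23 27.88] back-c 10.63 front-c 16.76 pl-c 18.42
w5.npz 10 carr,padback,padfront,plinth [ 9.47 20.06 26.25 27.91] back-c 10.59 front-c 16.78 pl-c 18.43
w6.npz -19 carr,padback,padfront,plinth [11.61 22.26 28.45 30.22] back-c 10.66 front-c 16.85 pl-c 18.62
w6.npz 10 carr,padback,padfront,plinth [11.61 22.29 28.46 30.24] back-c 10.68 front-c 16.85 pl-c 18.63
```

Request:
apply_moves:
  dp:
    - [0,0,0]
    - [0,0,0]
    - [0,0,0]
    - [0,0,0]
    - [0,0,0]
  twist:
    - [0,0,0.01]
    - [0,0,0.01]
    - [0,0,0.01]
    - [0,0,0.01]
    - [0,0,0.01]
  jaw: [255,255,255,255,255]

```text
clock: 8.8
tcp_pos: [0.6173, -0.0618, 0.2246]
orientation: [3.031, -0.817, 0.0]
contact_force: [0.5, -1.0, -2.3]
grip_width: 0.0521
```

```bash
bash look.sh 7
```

```text
shift units [-0.0015  0.0094 -0.0031]
zax [-5.0e-04 -2.3e-03 -1.0e+00] tcp [ 0.6173 -0.0618  0.2246] q [-0.559  0.768  0.808  1.861 -0.735  0.842  0.102] F [ 0.49 -0.96 -2.3 ] M [-0.1366  0.0174  0.4217] tau7 -0.1688 w 0.0521442419674809
tool yaw deg -30.17
tilt fix units [ 0.0011 -0.0003  0.    ] t 8.8
w7.npz -19 carr,padback,padfront,plinth [13.21 23.9  30.12 31.99] back-c 10.69 front-c 16.91 pl-c 18.78
w7.npz 10 carr,padback,padfront,plinth [13.18 23.94 30.13 32.02] back-c 10.76 front-c 16.95 pl-c 18.84
```

Request:
apply_moves:
  dp:
    - [0,0,0]
    - [0,0,0]
    - [0,0,0]
    - [0,0,0]
  twist:
    - [0,0,0.01]
    - [0,0,0.01]
    - [0,0,0.01]
    - [0,0,0.01]
  jaw: [255,255,255,255]

```text
clock: 9.25
tcp_pos: [0.6174, -0.0618, 0.2246]
orientation: [2.99, -0.955, 0.0]
contact_force: [-0.1, -0.8, -0.1]
grip_width: 0.0523
```

```bash
bash look.sh 8
```

```text
shift units [-0.0009  0.0098 -0.0032]
zax [-4.0e-04 -2.4e-03 -1.0e+00] tcp [ 0.6174 -0.0618  0.2246] q [-0.572  0.778  0.83   1.862 -0.756  0.851  0.028] F [-0.15 -0.84 -0.13] M [-0.1376 -0.0139  0.4264] tau7 -0.168 w 0.05225157188046306
tool yaw deg -35.42
tilt fix units [ 0.001  -0.0005  0.    ] t 9.25
w8.npz -19 carr,padback,padfront,plinth [14.53 25.33 31.49 33.47] back-c 10.81 front-c 16.97 pl-c 18.94
w8.npz 10 carr,padback,padfront,plinth [14.41 25.3  31.49 33.5 ] back-c 10.89 front-c 17.08 pl-c 19.09
```

View pics/w8.png

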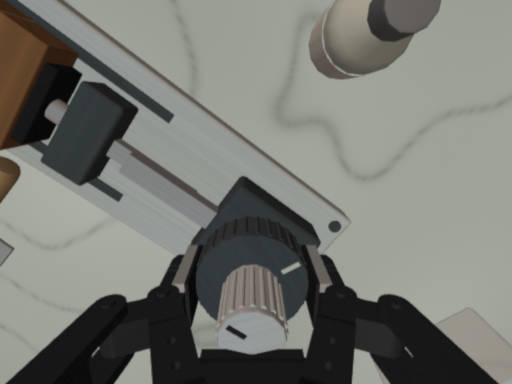

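The pad is still in view at (50,100), with no compression yet. Taking smaller steps.

Request:
apply_moves:
  dp:
    - [0,0,0]
    - [0,0,0]
  twist:
    - [0,0,0.01]
    - [0,0,0.01]
  jaw: [255,255]

```text
clock: 9.5
tcp_pos: [0.6174, -0.0618, 0.2246]
orientation: [2.968, -1.023, 0.001]
contact_force: [0.1, -1.6, -2.0]
grip_width: 0.0524
```

```bash
bash look.sh 9
python3 - <<'E'
from bench import r
from h import *
f=r.grab_frame("side");np.savez("side9.npz",**f); cv2.imwrite("pics/s9.png",cv2.resize(f["color"][165:265,190:290,::-1],None,fx=6,fy=6,interpolation=cv2.INTER_CUBIC))
E
```

```text
shift units [-0.0005  0.0098 -0.0032]
zax [-4.0e-04 -2.4e-03 -1.0e+00] tcp [ 0.6174 -0.0618  0.2246] q [-0.578  0.784  0.841  1.862 -0.766  0.856 -0.01 ] F [ 0.11 -1.56 -1.98] M [-0.1612  0.011   0.4066] tau7 -0.1721 w 0.05243564095981408
tool yaw deg -38.05
tilt fix units [ 0.001  -0.0006  0.    ] t 9.5
w9.npz -19 carr,padback,padfront,plinth [15.13 26.03 32.15 34.21] back-c 10.9 front-c 17.02 pl-c 19.07
w9.npz 10 carr,padback,padfront,plinth [14.87 26.03 32.18 34.24] back-c 11.16 front-c 17.31 pl-c 19.37
```

View pics/s9.png

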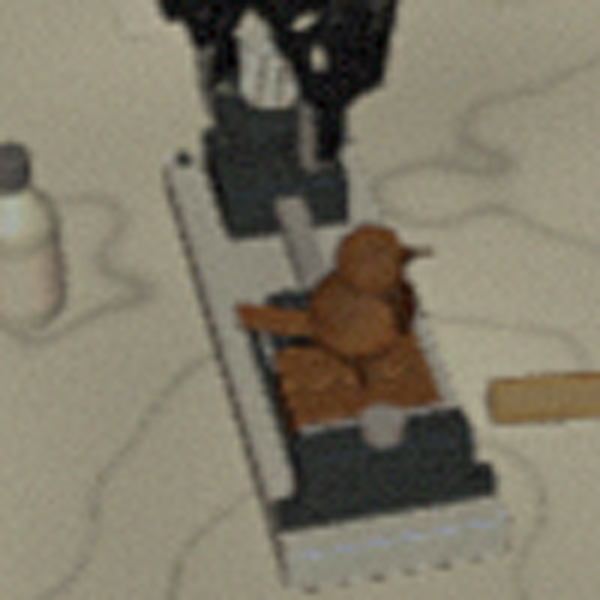

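No stall yet; pad travel still follows the knob. Stepping on.

Request:
apply_moves:
  dp:
    - [0,0,0]
    - [0,0,0]
  twist:
    - [0,0,0.01]
    - [0,0,0.01]
  jaw: [255,255]

```text
clock: 9.8
tcp_pos: [0.6174, -0.0618, 0.2246]
orientation: [2.945, -1.089, 0.001]
contact_force: [-0.1, -1.6, -1.8]
grip_width: 0.0523
```

```bash
bash look.sh 10
```

```text
shift units [-0.0001  0.0096 -0.0033]
zax [-3.0e-04 -2.3e-03 -1.0e+00] tcp [ 0.6174 -0.0618  0.2246] q [-0.584  0.789  0.851  1.862 -0.777  0.861 -0.046] F [-0.08 -1.59 -1.78] M [-0.1184 -0.0138  0.4234] tau7 -0.1718 w 0.052347456963725884
tool yaw deg -40.58
tilt fix units [ 0.0009 -0.0006  0.    ] t 9.8
w10.npz -19 carr,padback,padfront,plinth [15.8  26.48 32.58 34.67] back-c 10.68 front-c 16.78 pl-c 18.87
w10.npz 10 carr,padback,padfront,plinth [13.49 26.48 32.59 34.73] back-c 12.99 front-c 19.1 pl-c 21.24
```

Request:
apply_moves:
  dp:
    - [0,0,0]
    - [0,0,0]
  twist:
    - [0,0,0.01]
    - [0,0,0.01]
  jaw: [255,255]

```text
clock: 10.05
tcp_pos: [0.6174, -0.0619, 0.2246]
orientation: [2.919, -1.156, 0.001]
contact_force: [-0.2, -1.2, -1.6]
grip_width: 0.0524
```

```bash
bash look.sh 11
```

```text
shift units [-0.0002  0.0096 -0.0031]
zax [-2.0e-04 -2.5e-03 -1.0e+00] tcp [ 0.6174 -0.0619  0.2246] q [-0.59   0.795  0.862  1.863 -0.787  0.867 -0.083] F [-0.17 -1.25 -1.63] M [-0.1072  0.0418  0.389 ] tau7 -0.2096 w 0.052351642548913516
tool yaw deg -43.2
tilt fix units [ 0.0009 -0.0007  0.    ] t 10.05
w11.npz -19 carr,padback,padfront,plinth [16.31 26.38 32.56 34.18] back-c 10.07 front-c 16.25 pl-c 17.87
w11.npz 10 carr,padback,padfront,plinth [ 8.16 26.41 32.56 34.73] back-c 18.25 front-c 24.4 pl-c 26.57
```

The pad front stalled at 32.57 mm while the knob went on, from an onset at about 30.64 mm of travel. The plinth is therefore against the far jaw, with roughly 3–4 N on it. I'll take one more small step for margin.

Request:
apply_moves:
  dp:
    - [0,0,0]
  twist:
    - [0,0,0.01]
  jaw: [255]

```text
clock: 10.2
tcp_pos: [0.6174, -0.0619, 0.2246]
orientation: [2.905, -1.189, 0.001]
contact_force: [0.1, -0.4, -1.7]
grip_width: 0.0522
```

```bash
bash look.sh 12
```

```text
shift units [ 0.0001  0.0098 -0.0034]
zax [-3.0e-04 -2.5e-03 -1.0e+00] tcp [ 0.6174 -0.0619  0.2246] q [-0.593  0.797  0.867  1.863 -0.792  0.869 -0.102] F [ 0.05 -0.38 -1.69] M [-0.1317 -0.0033  0.4818] tau7 -0.0976 w 0.052189449907756286
tool yaw deg -44.52
tilt fix units [ 0.001  -0.0007  0.    ] t 10.2
w12.npz -19 carr,padback,padfront,plinth [16.65 26.46 32.55 33.93] back-c 9.8 front-c 15.9 pl-c 17.28
w12.npz 10 carr,padback,padfront,plinth [ 7.1  26.52 32.57 34.76] back-c 19.42 front-c 25.48 pl-c 27.66
```

View pics/w12.png

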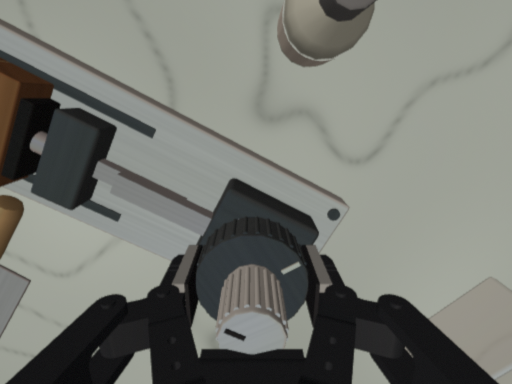

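The outer knob is done: about 1.26 mm of compression since the stall, which is roughly 4–5.5 N. Its mark still sits at (290,268), so it hasn't slipped. I'll open, rise to the inner knob and turn back about 36° in the air.

Request:
apply_moves:
  dp:
    - [0,0,0]
    - [0,0,0]
    - [0,0,0]
    - [0,0,0]
    - [0,0,0]
    - [0,0,0]
    - [0,0,-0.13]
    - [0,0,-0.13]
    - [0,0,0]
    - [0,0,0]
  twist:
    - [0,0,0]
    - [0,0,0]
    - [0,0,0]
    - [0,0,0]
    - [0,0,0]
    - [0,0,0]
    - [0,0,0]
    - [0,0,0]
    - [0,0,0]
    - [0,0,0]
  jaw: [0,0,0,0,0,0,0,0,0,0]

```text
clock: 11.25
tcp_pos: [0.618, -0.0616, 0.2601]
orientation: [-2.905, 1.196, -0.004]
contact_force: [-0.4, 0.4, -0.0]
grip_width: 0.0858
```

```bash
bash look.sh 13
```

```text
shift units [-0.002   0.0152  0.2926]
zax [ 2.4e-03 -6.0e-04 -1.0e+00] tcp [ 0.618  -0.0616  0.2601] q [-0.622  0.756  0.914  1.848 -0.75   0.922 -0.136] F [-0.43  0.41 -0.03] M [-0.0132  0.0573 -0.0021] tau7 -0.0089 w 0.08581383700048713
tool yaw deg -44.77
tilt fix units [-0.0006 -0.001   0.    ] t 11.25
w13.npz -19 carr,padback,padfront,plinth [16.9  26.79 32.67 34.85] back-c 9.89 front-c 15.77 pl-c 17.95
w13.npz 10 carr,padback,padfront,plinth [ 3.32 26.85 32.73 34.87] back-c 23.53 front-c 29.41 pl-c 31.55
```

View pics/w13.png

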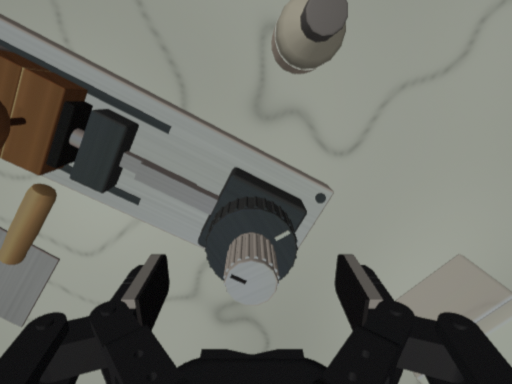

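Released cleanly: the outer mark is at (282,237) and the clamp is undisturbed. Now turning back in the air.

Request:
apply_moves:
  dp:
    - [0,0,0]
    - [0,0,0]
    - [0,0,0]
    - [0,0,0]
    - [0,0,0]
    - [0,0,0]
    - [0,0,0]
    - [0,0,0]
  twist:
    - [0,0,-0.05]
    - [0,0,-0.05]
    - [0,0,-0.05]
    - [0,0,-0.05]
    - [0,0,-0.05]
    - [0,0,-0.05]
    - [0,0,0]
    - [0,0,0]
  jaw: [0,0,0,0,0,0,0,0]

```text
clock: 12.1
tcp_pos: [0.617, -0.061, 0.2581]
orientation: [3.134, -0.205, -0.001]
contact_force: [-0.5, -0.5, -0.3]
grip_width: 0.0854
```

```bash
python3 st.py 0.6166 -0.0627 0.256
```

```text
shift units [-0.0016  0.0143  0.0174]
zax [-7.e-04 -5.e-04 -1.e+00] tcp [ 0.617  -0.061   0.2581] q [-0.53   0.684  0.753  1.845 -0.606  0.858  0.393] F [-0.45 -0.51 -0.31] M [0.0075 0.0796 0.0148] tau7 0.1106 w 0.08539556867281288
tool yaw deg -7.5
tilt fix units [ 0.0003  0.0003 -0.    ] t 12.1
```

Request:
apply_moves:
  dp:
    - [0,0.01,0.017]
    - [0,0,0]
    - [0,0,0]
    - [0,0,0]
    - [0,0,0]
    - [0,0,0]
    - [0,0,0]
    - [0,0,0]
    - [0,0,0]
    - [0,0,0]
    - [0,0,0]
  twist:
    - [0,0,0]
    - [0,0,0]
    - [0,0,0]
    - [0,0,0]
    - [0,0,0]
    - [0,0,0]
    - [0,0,0]
    - [0,0,0]
    - [0,0,0]
    - [0,0,0]
    - [0,0,0]
  jaw: [0,0,255,255,255,255,255,255,255,255,255]
  grip_force: 60

```text
clock: 13.2
tcp_pos: [0.6171, -0.0621, 0.2556]
orientation: [3.133, -0.214, -0.001]
contact_force: [0.2, 0.4, 0.2]
grip_width: 0.0243
```

```bash
bash look.sh 14
```

```text
shift units [-0.0031  0.005   0.2546]
zax [-7.0e-04 -1.6e-03 -1.0e+00] tcp [ 0.6171 -0.0621  0.2556] q [-0.528  0.688  0.752  1.846 -0.61   0.855  0.392] F [0.21 0.42 0.23] M [-0.0095 -0.1477  0.0024] tau7 -0.0132 w 0.02427310479476776
tool yaw deg -7.8
tilt fix units [ 0.0008  0.0002 -0.    ] t 13.2
w14.npz -19 carr,padback,padfront,plinth [17.34 26.91 32.85 34.62] back-c 9.58 front-c 15.51 pl-c 17.29
w14.npz 10 carr,padback,padfront,plinth [17.33 26.94 32.87 34.06] back-c 9.61 front-c 15.54 pl-c 16.73
```

View pics/w14.png

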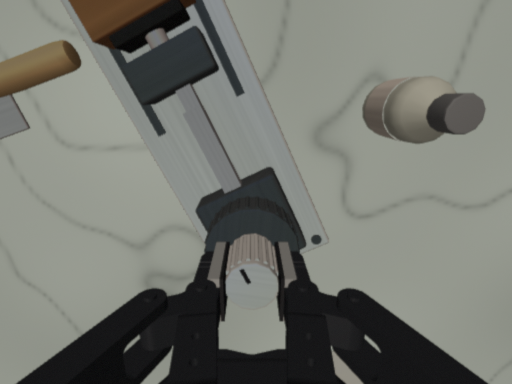

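The inner knob is gripped, with its mark at (245,276) and the pad visible at (150,20). Turning the first 20° or so.

Request:
apply_moves:
  dp:
    - [0,0,0]
    - [0,0,0]
    - [0,0,0]
    - [0,0,0]
    - [0,0,0]
    - [0,0,0]
    - [0,0,0]
    - [0,0,0]
  twist:
    - [0,0,0.02]
    - [0,0,0.02]
    - [0,0,0.02]
    - [0,0,0.02]
    - [0,0,0.02]
    - [0,0,0.02]
    - [0,0,0.02]
    - [0,0,0.02]
  jaw: [255,255,255,255,255,255,255,255]

```text
clock: 14.05
tcp_pos: [0.6172, -0.062, 0.2555]
orientation: [3.049, -0.746, -0.001]
contact_force: [0.3, -0.1, -0.3]
grip_width: 0.0238
```

```bash
bash look.sh 15
```

```text
shift units [-0.0017  0.0066  0.2545]
zax [-9.0e-04 -2.4e-03 -1.0e+00] tcp [ 0.6172 -0.062   0.2555] q [-0.579  0.726  0.838  1.849 -0.687  0.886  0.114] F [ 0.28 -0.12 -0.29] M [-0.0565 -0.088   0.1867] tau7 0.2494 w 0.023849479529440776
tool yaw deg -27.49
tilt fix units [ 0.0012 -0.0001  0.    ] t 14.05
w15.npz -19 carr,padback,padfront,plinth [16.95 25.07 31.1  32.9 ] back-c 8.13 front-c 14.15 pl-c 15.95
w15.npz 10 carr,padback,padfront,plinth [16.68 25.1  31.12 32.92] back-c 8.42 front-c 14.44 pl-c 16.24
```

View pics/w15.png

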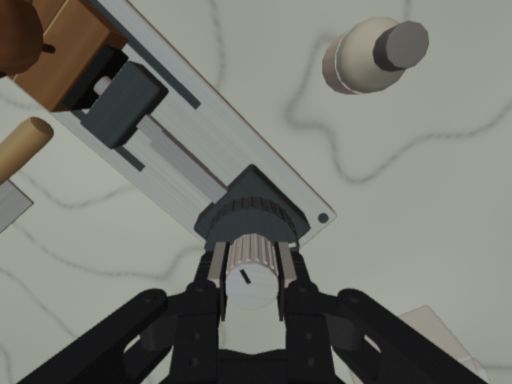

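The far jaw moved the plinth 1.75 mm toward the pad, matching the knob angle (19.7° gives 1.72 mm). The load is now about 9–10 N. Another 20° adds about 5.2 N.

Request:
apply_moves:
  dp:
    - [0,0,0]
    - [0,0,0]
    - [0,0,0]
    - [0,0,0]
    - [0,0,0]
    - [0,0,0]
    - [0,0,0]
    - [0,0,0]
  twist:
    - [0,0,0.02]
    - [0,0,0.02]
    - [0,0,0.02]
    - [0,0,0.02]
    - [0,0,0.02]
    - [0,0,0.02]
    - [0,0,0.02]
    - [0,0,0.02]
  jaw: [255,255,255,255,255,255,255,255]

```text
clock: 14.9
tcp_pos: [0.6174, -0.0619, 0.2556]
orientation: [2.878, -1.249, 0.0]
contact_force: [0.6, -0.5, -1.2]
grip_width: 0.0243
```

```bash
bash look.sh 16
python3 - <<'E'
from rect import *
a=[rectify(dict(np.load(f"w{k}.npz")),.0435,y0=0,y1=50,x0=-28,x1=28) for k in (9,14,16)]
cv2.imwrite("pics/r16.png",np.hstack(a)[:,:,::-1])
E
```

```text
shift units [0.     0.0081 0.2547]
zax [-0.0014 -0.0034 -1.    ] tcp [ 0.6174 -0.0619  0.2556] q [-0.625  0.768  0.92   1.851 -0.761  0.922 -0.164] F [ 0.64 -0.46 -1.2 ] M [-0.0719 -0.0621  0.2807] tau7 0.2191 w 0.024316768807725545
tool yaw deg -46.92
tilt fix units [ 0.0016 -0.0007  0.    ] t 14.9
w16.npz -19 carr,padback,padfront,plinth [-1.33 23.34 29.34 31.41] back-c 24.68 front-c 30.67 pl-c 32.74
w16.npz 10 carr,padback,padfront,plinth [ 7.22 23.4  29.36 31.42] back-c 16.19 front-c 22.14 pl-c 24.21
```

View pics/r16.png

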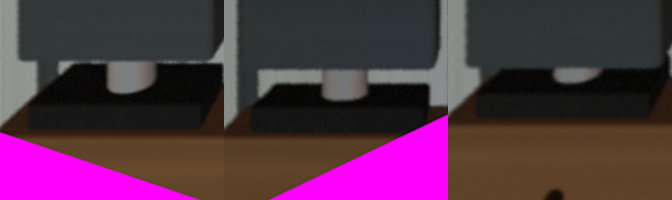

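View pics/w16.png

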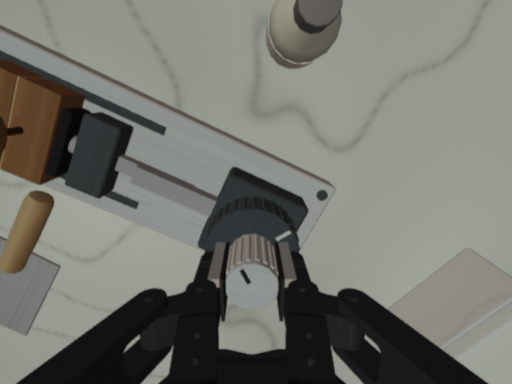

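Request:
apply_moves:
  dp:
    - [0,0,0]
    - [0,0,0]
  twist:
    - [0,0,0.02]
    - [0,0,0]
  jaw: [255,255]

```text
clock: 15.15
tcp_pos: [0.6174, -0.0619, 0.2556]
orientation: [2.851, -1.309, 0.0]
contact_force: [-0.9, -0.4, 1.2]
grip_width: 0.0242
```

```bash
bash look.sh 17
```

```text
shift units [0.0005 0.0086 0.2546]
zax [-0.0016 -0.0037 -1.    ] tcp [ 0.6174 -0.0619  0.2556] q [-0.63   0.774  0.93   1.851 -0.77   0.927 -0.198] F [-0.9  -0.37  1.23] M [ 0.0245 -0.0467 -0.0409] tau7 -0.3385 w 0.024188697863434278
tool yaw deg -49.33
tilt fix units [ 0.0017 -0.0008  0.    ] t 15.15
w17.npz -19 carr,padback,padfront,plinth [ 1.11 23.12 29.1  31.23] back-c 22.01 front-c 28.0 pl-c 30.12
w17.npz 10 carr,padback,padfront,plinth [ 3.16 23.15 29.16 31.24] back-c 19.99 front-c 26.0 pl-c 28.08
```

Request:
apply_moves:
  dp:
    - [0,0,0]
    - [0,0,0]
    - [0,0,0]
    - [0,0,0]
    - [0,0,0]
    - [0,0,0]
    - [0,0,-0.2]
    - [0,0,-0.3]
    - [0,0,-0.3]
    - [0,0,-0.3]
    - [0,0,0]
    - [0,0,0]
  twist:
    - [0,0,0]
    - [0,0,0]
    - [0,0,0]
    - [0,0,0]
    - [0,0,0]
    - [0,0,0]
    - [0,0,0]
    - [0,0,0]
    - [0,0,0]
    - [0,0,0]
    - [0,0,0]
    - [0,0,0]
  jaw: [0,0,0,0,0,0,0,0,0,0,0,0]

```text
clock: 16.4
tcp_pos: [0.617, -0.0613, 0.3909]
orientation: [2.854, -1.303, -0.006]
contact_force: [0.6, -0.4, -0.9]
grip_width: 0.0854
```

```bash
bash look.sh 18
python3 - <<'E'
from bench import r
from h import *
f=r.grab_frame("scene"); cv2.imwrite("pics/sc18.png",f["color"][:,:,::-1])
E
```

```text
shift units [0.0089 0.0017 1.3823]
zax [-0.0056 -0.0025 -1.    ] tcp [ 0.617  -0.0613  0.3909] q [-0.729  0.632  1.09   1.753 -0.608  1.146 -0.307] F [ 0.61 -0.4  -0.89] M [0.0492 0.0239 0.0114] tau7 -0.0136 w 0.08540993388883726
tool yaw deg -49.09
tilt fix units [ 0.0028  0.0008 -0.    ] t 16.4
w18.npz -19 carr,padback,padfront,plinth [15.51 23.6  29.24 31.31] back-c 8.09 front-c 13.72 pl-c 15.8
w18.npz 10 carr,padback,padfront,plinth [-4.76 23.81 29.27 31.32] back-c 28.57 front-c 34.04 pl-c 36.08
```

View pics/w18.png

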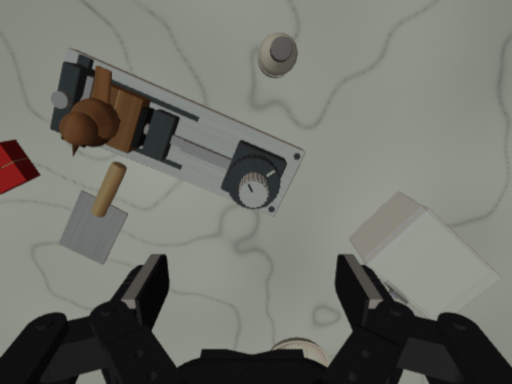

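View pics/sc18.png

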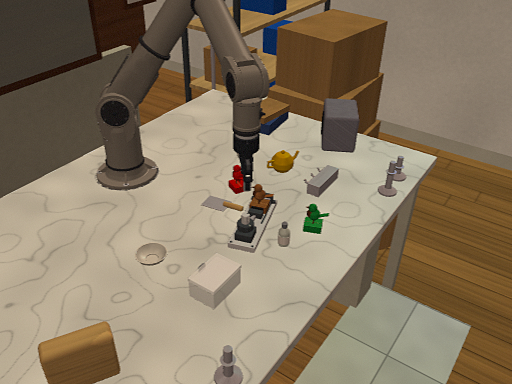

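The clamp holds the robin, both knobs stayed put after release, nothing else moved and the arm is clear. Handing in.

```bash
python3 -c "
from bench import r
print(r.hand_in())"
```

```text
the job is handed in; nothing more can be done
None
```

The clamp is holding the robin's plinth at an estimated 15–16.5 N, and the job was handed in at about 16.5 s of the 72 s allowed.

- **Outer knob:** I turned it clockwise about 122° (2.13 rad). The wrist images showed the pad stop moving when the plinth met the far jaw. I went about 1.26 mm past that point, which puts roughly 4–6 N on the pad.
- **Inner knob:** I then turned it clockwise about 41.5° (0.72 rad). That moved the plinth about 3.6 mm by the knob angle and 3.5 mm in the images, adding about 10.9 N.
- **After letting go:** The pad had not moved beyond measuring error and the outer knob's mark was unmoved. In the camera views the robin is still standing in the clamp and the other ornaments are where they were. The arm is clear above it all.

**Checks that disagreed:** Both forces are worked out from spring compression and knob angle, not measured directly. The torque reading was too noisy (about ±0.03–0.05 N m) to show when the pad began to press. The inner-knob torque read 0.19 N m, then 0.28 N m. That is a rise, as expected, but too rough to check the load. The image estimate alone came out about 1 N lower than the knob-angle estimate.

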